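# Ease a bundling press off by one ratchet notch

### The job

The letters in the bench press are banded, so ease the press by exactly one notch of its ratchet and leave it locked again, still set for the next bundle. With the fingertips, tip the pawl up out of the toothed wheel by its red ball until it stays tipped back, push the top spoke of the handle away from the front of the press so that the wheel turns back one notch, then push the red ball forward again so that the pawl drops fully home in the next tooth gap. Only push, grasp nothing, never wind the press tighter, and leave the letters and everything else on the counter where they are.

Things in the scene. Friction and masses are not known exactly. Their poses are not given: they have to be found in the camera images.
- press: Dark green C-frame bench press, bolted down; base 200 x 216 x 16 mm, frame 234 mm high, with a steel ram and flat platen over a bundle of letters. Origin under the centre of the base; x runs from the open front (-x) to the column at the back (+x), +y to the side with wheel and pawl, z up. Its front faces the robot within 0.3 rad.
- press_wheel (a joint): Turn (rad) of the 12-tooth, 90 mm ratchet wheel and its handle about the press's y axis: 0 to 0.02 at the start; grows as the wheel's top goes to the press's +x (eases: platen rises 15 mm per rad). One notch is 0.524 rad. The pawl blocks growth until lifted; then the wheel turns stiffly (0.25 N m, 3.5 N at a spoke's end) and stays where it is left.
- wheel_axis (a point): Point on the wheel's axis in the plane of the four handle spokes: in the press's frame at (-6, 75, 170) mm. The toothed wheel lies at y 27 to 39 mm, the spokes at y 75 mm. The tooth gaps are wider than the pawl: one notch back it drops home with the wheel anywhere from 0.42 to 0.56 rad.
- wheel_knob (a point): Centre of the black 18 mm ball on the top spoke, 72 mm from the wheel's axis; at the start 20 degrees in front (-x) of straight above the axis, about 238 mm above the counter. The spoke is a 9 mm steel rod; the other three follow at 90 degrees. Turns with the wheel.
- press_pawl (a joint): Turn (rad) of the pawl about its pin, parallel to the press's y axis: 0 when home in a tooth gap (0.04 either way), about 0.2 with its nose on a tooth tip, 1.05 tipped right back on its stop. The ball is a weight: let go below about 0.5 rad the pawl falls to the wheel, above 0.65 rad it falls to the stop and stays. It moves freely (less than 1 N).
- pawl_pivot (a point): Centre of the pawl's pin, in the press's frame at (50, 33, 215) mm.
- pawl_knob (a point): Centre of the red 22 mm ball on the pawl, 62 mm from the pivot on a 7.6 mm stem: with the pawl home it is 26 mm in front of (-x) and 56 mm above the pivot; tipped back it is 36 mm behind (+x) and 51 mm above it. Turns with the pawl.
- bundle: Banded bundle of letters, 112 x 191 x 37 mm, loose on the base plate of the press under the platen; origin under its centre. It is to stay there.
- bundle_next: Another loose bundle of letters, 112 x 191 x 37 mm, on the counter to the left; bystander, origin under its centre.
- parcel: Small taped parcel, 85 x 111 x 43 mm, to the right; bystander, origin under its centre.
- label_roll: White roll of labels, 62 mm across, 41 mm high, at the front right; bystander, origin under its centre.
- packing_tape: Brown roll of packing tape, 96 mm across, 48 mm high, at the back left; bystander, origin under its centre.
- dater: Blue and grey date stamp, 48 x 62 x 118 mm, at the back right; bystander, origin under its centre.

How it is judged:
By the outcome, as a careful person would: the job done as asked, in the order asked, and still so for the second after the job is handed in, with the robot touching nothing.
It also fails if it takes over 51 s, if anything falls off the work surface, if the arm or the gripper's body presses on something with over 40 N, if the wrist force passes 120 N, or if a joint passes its speed limit or range.

### The arm

A 6-joint arm with a two-finger parallel gripper is mounted at the origin on a cart in front of the work surface, level with it; the furniture and walls round the work are solid. World frame = base frame: x ahead of the robot, y to its left, z up, the work surface at z = 0. Lengths are in mm, angles in rad, forces in N, time in s.
With the tool pointing down it reaches from about 350 to 775 mm from the base axis. Payload 7.3 kg.
Tool frame: the origin (TCP) lies at the very end of the fingers, on their centre line; the grasp point (between the pads) lies 19 mm behind it; z points along the fingers, y is the line along which they close (so a half turn about z gives the same grasp; the last joint's range is limited). The gripper opens to 92 mm and grips with 3 to 60 N. Pads are 19 mm wide; open, the fingers measure 130 mm over their backs; the gripper's body (75 mm by 190 mm) begins 47 mm behind the grasp point.
Start: joints at [1.073, 0.342, 1.524, -0, 1.275, -0.146], TCP at [180.895, 492.871, 226.741] pointing down, gripper open.
Joint ranges: [-2.53, 2.53], [-0.77, 2.02], [0.04, 2.7], [-1, 4.14], [0.28, 2.66], [-3.11, 3.11]. Speed limits (rad/s): [2.57, 2.57, 3.14, 3.14, 3.14, 3.14].

### API

Orientations are given as [roll, pitch, yaw] about the fixed x, y, z axes, in that order (R = Rz(yaw) Ry(pitch) Rx(roll)).
In Python, from plant import get_obs, vision, workorder gives the robot as it stands.
- The arm moves only by the shell command python3 -m pendant 'ROWS' [OPENING]. ROWS is a JSON object of lists of equal length, an entry for each row: "dp": the shift along the tool's x, y, z in m, a list of three; "rotation": the turn, a rotation vector about the tool's x, y, z in rad, a list of three. A call has 1 to 8 rows; each row is the pose to reach, as a shift and turn from the pose commanded when the call began, along the tool's axes at that moment; what a row does not reach only later rows make up. A row lasts 1/8 s, in which the tool goes at most 62.5 mm and 10.7 degrees, less where a joint would pass 70% of its speed; a pose out of reach is approached as far as the arm can. A call with a gripper value outside its range is refused whole. OPENING is the finger opening in m, from 0 to 0.0918, set as the call begins (- or left out, the last holds). The fingers move at their own pace and stop on an object; the grip force is fixed at half the most. Time passes only in rows, so rows that repeat a pose let the fingers close. It gives the time, the measured TCP pose, the force, the opening and the grip force at its end, in the units of the state.
- get_obs(): the state, without advancing time (a new reading comes with each control period).
- vision.capture(name): name is "side" or "top"; returns a dict with "pixels" (420x560x3 uint8, red, green, blue), "vfov" (degrees; the focal length in pixels is half the picture's height over the tangent of half this angle, whatever the lens; pixels are square), "cx", "cy" (the principal point, pixels), "pose" (4x4, takes a point from camera to world coordinates). Camera axes: x right, y up, looking along -z (the intrinsics and any distortion apply to the point x, -y, -z); pixel columns grow to the right and rows downward; lengths in mm; the calibration is good to about 2 mm. A picture is of the moment at which its call begins. There is no depth.
- workorder.close_job(): hands the job in; it is judged then, once.
The state is a dict: "time": time; "joint_positions": joint angles; "dq": joint speeds; "tau": joint torques, N m; "tool_pos": TCP position; "tcp_rot": TCP orientation; "contact_force": force on the tool from outside, world axes, zero at the start; "moment": the same for the moment, N m; "grip_width": finger opening in mm; "finger_force": force on a finger pad.
Only numpy, scipy, OpenCV 4.12 (cv2) and the standard library are available. Lean on these libraries where they do the work, as an engineer would, in place of code of your own. Each camera call takes 0.05 s, during which the arm holds its last target. There are 200 camera calls.

## Working session

There is one attempt and no reset: what is moved stays moved. The work goes in short steps, Python scripts to look and compute and a shell command to move; the robot and the scene stay as the last step left them, time stands still between calls to the robot, and variables do not carry over. Pictures are saved under pics/ and viewed, at most 10 in all, crops included, and the job is handed in when it is done.

```bash
mkdir -p pics; ls
python3 - <<'E'
from plant import get_obs, vision
import cv2
print(get_obs())
for n in("side","top"):
    c=vision.capture(n); cv2.imwrite(f"pics/{n}0.png",c["pixels"][:,:,::-1]); print(n,{k:v for k,v in c.items() if k!="pixels"})
E
```

```text
pics
{'time': 0.0, 'joint_positions': array([ 1.07299734e+00,  3.42735163e-01,  1.52504410e+00, -7.01332484e-05,
        1.27538255e+00, -1.45985008e-01]), 'dq': array([ 0.00012568, -0.00082623,  0.0003102 ,  0.0002605 , -0.00146776,
        0.00151345]), 'tau': array([ 3.42986618e-05, -4.31252110e+01, -2.44215310e+01,  7.17959111e-02,
        5.61997353e-02, -1.65405140e-04]), 'tool_pos': array([180.70576033, 492.47481206, 226.02905461]), 'tcp_rot': array([-3.14003044e+00, -1.61909987e-04,  2.78979902e+00]), 'contact_force': array([-0.14291108, -0.19557826, -0.2204132 ]), 'moment': array([-0.04543514, -0.04210323,  0.00633868]), 'finger_force': 0.0, 'grip_width': 91.90411179012656}
side {'vfov': 44.20237882837921, 'cx': 269.8416346243015, 'cy': 219.74575895686758, 'pose': array([[-6.27659080e-01,  3.70954830e-01, -6.84424279e-01,
        -6.31608823e+02],
       [-7.78488317e-01, -2.99243599e-01,  5.51732915e-01,
         9.49708347e+02],
       [-1.41594444e-04,  8.79116479e-01,  4.76606963e-01,
         9.92739076e+02],
       [ 0.00000000e+00,  0.00000000e+00,  0.00000000e+00,
         1.00000000e+00]])}
top {'vfov': 54.89178761919157, 'cx': 276.8274350214408, 'cy': 210.1584825542905, 'pose': array([[-9.57331991e-03,  9.94416861e-01, -1.05087857e-01,
         3.96672273e+02],
       [-9.99575345e-01, -1.24092341e-02, -2.63655307e-02,
        -1.30804851e+01],
       [-2.75223881e-02,  1.04790825e-01,  9.94113374e-01,
         1.37936166e+03],
       [ 0.00000000e+00,  0.00000000e+00,  0.00000000e+00,
         1.00000000e+00]])}
```

View pics/side0.png

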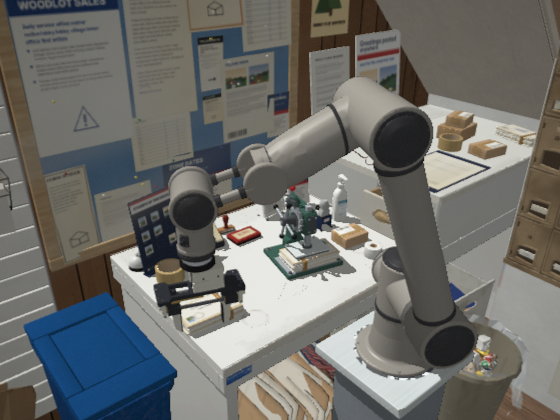

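View pics/top0.png

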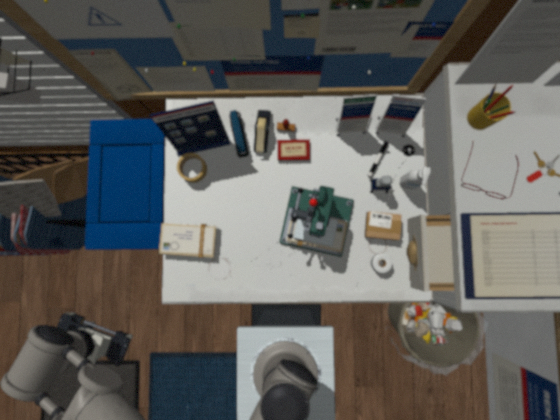

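The side view shows the press near (303,240) with the red ball at about (292,188). In the top view the press is near (317,220) and the ball at (314,202). I'll enlarge both.

Run:
```python
import cv2,numpy as np
s=cv2.imread("pics/side0.png")[175:285,250:350]; t=cv2.imread("pics/top0.png")[175:275,270:360]
s=cv2.resize(s,None,fx=4,fy=5.4545*.0+4,interpolation=cv2.INTER_CUBIC); t=cv2.resize(t,None,fx=4,fy=4,interpolation=cv2.INTER_CUBIC)
o=np.zeros((440,780,3),np.uint8); o[:440,:400]=s; o[:400,410:770]=t
o=cv2.convertScaleAbs(o,alpha=1.5,beta=15)
for i in range(0,400,40):
    cv2.putText(o,str(250+i//4),(i,8),0,.3,(0,255,255)); cv2.line(o,(i,10),(i,14),(0,255,255))
    if i<360: cv2.putText(o,str(270+i//4),(410+i,8),0,.3,(0,255,255)); cv2.line(o,(410+i,10),(410+i,14),(0,255,255))
    cv2.putText(o,str(175+i//4),(0,i+4),0,.3,(0,255,255));cv2.putText(o,str(175+i//4),(412,i+4),0,.3,(0,255,255))
cv2.imwrite("pics/crop0.png",o)
```

```text
(no output)
```

View pics/crop0.png

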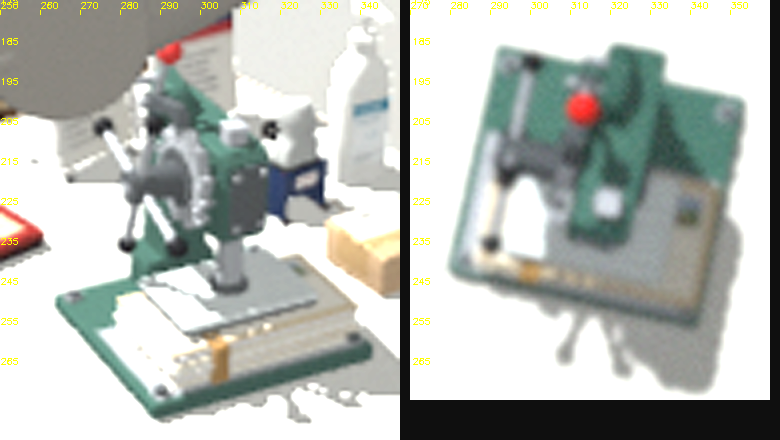

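The crops show the base corners, the red ball at side (292,188) / top (313,202), and four black knobs. The top knob is near side (288.5,206), the rear at (276,206.5), the front at (294,236.5) and the bottom at (281.8,236). I'll fit the press pose to all of these.

```bash
cat > h.py <<'E'
import numpy as np
from plant import get_obs, vision
from scipy.spatial.transform import Rotation as R
from scipy.optimize import least_squares
K={}
def proj(c,P):
    P=np.atleast_2d(P); T=np.linalg.inv(c["pose"]); q=P@T[:3,:3].T+T[:3,3]
    f=210/np.tan(np.radians(c["vfov"]/2))
    return np.c_[c["cx"]+f*q[:,0]/-q[:,2], c["cy"]-f*q[:,1]/-q[:,2]]
def knob(a): # angle from +z toward +x, press frame
    return np.array([-6+72*np.sin(a),75,170+72*np.cos(a)])
def world(p,P):
    x,y,th=p; P=np.atleast_2d(P); c,s=np.cos(th),np.sin(th)
    return np.c_[x+c*P[:,0]-s*P[:,1], y+s*P[:,0]+c*P[:,1], P[:,2]]
E
cat > fit.py <<'E'
from h import *
a=-np.radians(20); q=np.pi/2
M=[[-100,-108,16],[-100,108,16],[100,108,16],[100,-108,16],[24,33,271],*[knob(a+k*q) for k in range(4)]]
M=np.array(M,float)
# order: FR, FL, BL, BR, red, top, rear, bottom, front
S={0:(343,260),1:(288.2,275.5),2:(264.2,249.5),4:(292,188),5:(288.5,206),6:(275.8,206.5),7:(281.8,236),8:(294.2,236.7)}
T={0:(341.7,256),1:(279.5,243),2:(292.5,186.8),3:(353.2,200.5),4:(313.2,202),6:(300.2,190.5),8:(290,235.7)}
cs,ct=vision.capture("side"),vision.capture("top")
def res(p):
    W=world(p,M); return np.r_[(proj(cs,W[list(S)])-list(S.values())).ravel(),(proj(ct,W[list(T)])-list(T.values())).ravel()]
r=least_squares(res,[500,-60,0],loss="soft_l1"); print(r.x); print(list(S),list(T)); print(res(r.x).reshape(-1,2).round(1))
print(proj(ct,get_obs()["tool_pos"]))
print(proj(cs,get_obs()["tool_pos"]))
E
python3 fit.py
```

```text
[ 5.01727864e+02 -1.10682207e+02 -2.29213735e-01]
[0, 1, 2, 4, 5, 6, 7, 8] [0, 1, 2, 3, 4, 6, 8]
[[ 0.6  0.7]
 [-0.   0.7]
 [-1.7 -1.9]
 [ 0.2 -0.5]
 [-0.1 -0.3]
 [-0.1 -0.6]
 [-0.7 -0.9]
 [-0.1 -0.2]
 [ 0.4  1.3]
 [-0.6  0.2]
 [-0.9 -1. ]
 [ 0.8 -1.2]
 [-0.1  0.9]
 [ 0.1  0.2]
 [ 0.4  0.4]]
[[109.05488302 331.71168227]]
[[201.97293049 323.59193554]]
```

```bash
cat > go.py <<'E'
import sys
from h import *
p=(501.7,-110.7,-0.2292)
def main():
    o=get_obs(); Rt=R.from_euler("xyz",o["tcp_rot"]).as_matrix()
    w=np.array(o["tool_pos"]); c,s=np.cos(p[2]),np.sin(p[2]); d=w-[p[0],p[1],0]
    print("t",o["time"],"press-frame tcp",np.round([c*d[0]+s*d[1],-s*d[0]+c*d[1],w[2]],1),"F",np.round(o["contact_force"],1),"width",round(o["grip_width"],1))
    G=R.from_euler("xyz",[np.pi,0,p[2]+np.pi]).as_matrix()
    print("rotvec tool",R.from_matrix(Rt.T@G).as_rotvec().round(4))
    for a in sys.argv[1:]:
        P=np.array(eval(a),float); W=world(p,P)[0]; print(a,W.round(1),"dp m",(Rt.T@(W-w)/1000).round(4))
main()
E
python3 go.py "(-45,33,330)" "(-45,33,262)"
```

```text
t 0.2 press-frame tcp [-449.6  514.7  226.3] F [ 0.2  0.3 -0.8] width 92.2
rotvec tool [-0.0009 -0.0002 -0.1226]
(-45,33,330) [465.4 -68.3 330. ] dp m [-0.4605 -0.4287 -0.1034]
(-45,33,262) [465.4 -68.3 262. ] dp m [-0.4605 -0.4286 -0.0354]
```

```bash
python3 -m pendant '{"dp":[[0,0,-0.06],[0,0,-0.105],[-0.045,-0.042,-0.105],[-0.09,-0.084,-0.105],[-0.13,-0.12,-0.105],[-0.17,-0.158,-0.105],[-0.21,-0.195,-0.105],[-0.25,-0.233,-0.105]],"rotation":[[0,0,0],[0,0,0],[0,0,-0.03],[0,0,-0.06],[0,0,-0.09],[0,0,-0.123],[0,0,-0.123],[0,0,-0.123]]}' 0; python3 go.py "(-45,33,330)"
```

```text
time: 1.2
tool_pos: [335.7, 186.4, 331.8]
tcp_rot: [3.141, 0.0, 2.913]
contact_force: [1.0, 0.3, 0.9]
grip_width: 16.6
finger_force: 0.0
t 1.2 press-frame tcp [-229.2  251.6  331.8] F [1.  0.3 0.9] width 16.6
rotvec tool [0.0003 0.0004 0.0007]
(-45,33,330) [465.4 -68.3 330. ] dp m [-0.184  -0.2187  0.0018]
```

```bash
python3 -m pendant '{"dp":[[-0.037,-0.044,0],[-0.074,-0.088,0],[-0.11,-0.131,0],[-0.147,-0.175,0],[-0.184,-0.2187,0],[-0.184,-0.2187,0],[-0.184,-0.2187,0]],"rotation":[[0,0,0],[0,0,0],[0,0,0],[0,0,0],[0,0,0],[0,0,0],[0,0,0]]}'; python3 go.py "(-45,33,261)"
python3 - <<'E'
from h import *
import cv2
out=[]
for n,(x,y) in {"side":(300,215),"top":(315,215)}.items():
    im=vision.capture(n)["pixels"][y-50:y+50,x-50:x+50,::-1]; out.append(cv2.resize(im,(400,400),interpolation=cv2.INTER_CUBIC))
cv2.imwrite("pics/a1.png",cv2.convertScaleAbs(np.hstack(out),alpha=1.4,beta=10))
from go import p
E
```

```text
time: 2.08
tool_pos: [464.6, -66.5, 331.4]
tcp_rot: [3.141, -0.001, 2.912]
contact_force: [0.1, 0.8, -0.6]
grip_width: -0.0
finger_force: 0.0
t 2.075 press-frame tcp [-46.2  34.6 331.4] F [ 0.1  0.8 -0.6] width -0.0
rotvec tool [ 0.0006 -0.0011 -0.0003]
(-45,33,261) [465.4 -68.3 261. ] dp m [-0.0013 -0.0016  0.0704]
t 2.175 press-frame tcp [-46.5  35.3 331.9] F [1.1 0.3 0.2] width 0.2
rotvec tool [ 0.0004 -0.      0.0016]
```

View pics/a1.png

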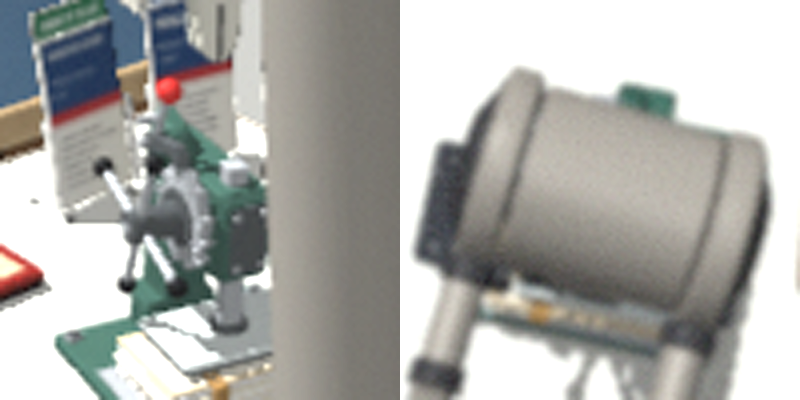

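In the side view the ball is still at (292,187.5) and the wheel is unchanged; the arm hides the gripper. Next I'll lower the fingers and push the ball back.

```bash
python3 -m pendant '{"dp":[[0,-0.001,0.035],[0,-0.001,0.070],[-0.02,-0.001,0.070],[-0.04,-0.001,0.070],[-0.05,-0.001,0.070],[-0.06,-0.001,0.070],[-0.07,-0.001,0.070],[-0.078,-0.001,0.070]],"rotation":[[0,0,0],[0,0,0],[0,0,0],[0,0,0],[0,0,0],[0,0,0],[0,0,0],[0,0,0]]}'; python3 go.py "(58,33,261)"
```

```text
time: 3.18
tool_pos: [541.1, -85.4, 261.8]
tcp_rot: [3.141, 0.0, 2.913]
contact_force: [-0.2, 0.1, 0.2]
grip_width: -0.2
finger_force: 0.1
t 3.175 press-frame tcp [ 32.7  33.6 261.8] F [-0.2  0.1  0.2] width -0.2
rotvec tool [0.0001 0.0003 0.0005]
(58,33,261) [565.7 -91.7 261. ] dp m [-0.0253 -0.0006  0.0008]
```

```bash
python3 -m pendant '{"dp":[[-0.009,0,0],[-0.018,0,0],[-0.025,0,0],[-0.028,0,0],[-0.028,0,0]],"rotation":[[0,0,0],[0,0,0],[0,0,0],[0,0,0],[0,0,0]]}'; python3 go.py "(-70,78,300)" "(-70,78,229)"
python3 - <<'E'
from h import *
import cv2
im=vision.capture("side")["pixels"][165:265,250:350,::-1]
cv2.imwrite("pics/a2.png",cv2.convertScaleAbs(cv2.resize(im,(500,500),interpolation=cv2.INTER_CUBIC),alpha=1.4,beta=10))
E
```

```text
time: 3.8
tool_pos: [568.0, -91.8, 261.6]
tcp_rot: [3.141, -0.0, 2.913]
contact_force: [0.3, -0.1, -0.3]
grip_width: 0.4
finger_force: 0.0
t 3.8 press-frame tcp [ 60.2  33.5 261.6] F [ 0.3 -0.1 -0.3] width 0.4
rotvec tool [ 0.0001 -0.0003  0.0004]
(-70,78,300) [451.3 -18.8 300. ] dp m [ 0.1302  0.0446 -0.0384]
(-70,78,229) [451.3 -18.8 229. ] dp m [0.1302 0.0446 0.0326]
```

View pics/a2.png

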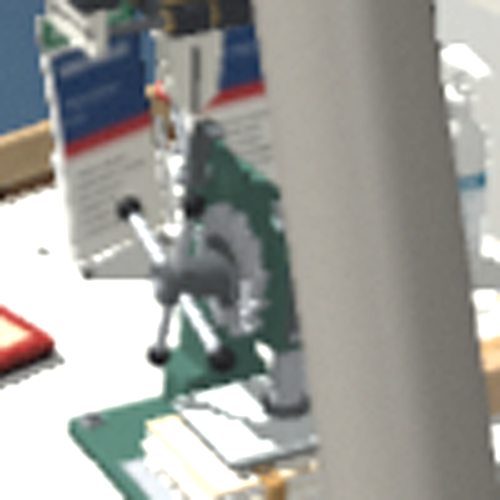

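The red ball now sits behind the fingertips, tipped back at about crop (155,92), with the wheel unchanged. I'll retreat and move to the front of the top spoke.

```bash
python3 -m pendant '{"dp":[[0.03,0,-0.01],[0.075,0.015,-0.02],[0.115,0.035,-0.02],[0.13,0.0446,-0.01],[0.13,0.0446,0.0326],[0.13,0.0446,0.0326],[0.13,0.0446,0.0326]],"rotation":[[0,0,0],[0,0,0],[0,0,0],[0,0,0],[0,0,0],[0,0,0],[0,0,0]]}'; python3 go.py "(-50,78,229)" "(-14.4,78,229)"
python3 - <<'E'
from h import *
import cv2
c=vision.capture("side")
p=(501.7,-110.7,-0.2292)
print("expected tipped ball, home ball px",proj(c,world(p,[[86,33,266],[24,33,271]])))
im=c["pixels"]
i=im.astype(int); m=(i[...,0]>150)&(i[...,1]<80)&(i[...,2]<80); m[:165]=0;m[215:]=0;m[:,:265]=0;m[:,320:]=0
print(np.argwhere(m).mean(0)[::-1],m.sum())
E
```

```text
time: 4.72
tool_pos: [452.1, -19.1, 230.3]
tcp_rot: [3.141, 0.001, 2.913]
contact_force: [0.5, -0.0, 0.4]
grip_width: 0.4
finger_force: 0.0
t 4.725 press-frame tcp [-69.2  78.  230.3] F [ 0.5 -0.   0.4] width 0.4
rotvec tool [0.0001 0.0014 0.0003]
(-50,78,229) [470.7 -23.4 229. ] dp m [-0.0192  0.      0.0014]
(-14.4,78,229) [505.4 -31.5 229. ] dp m [-0.0548  0.      0.0014]
expected tipped ball, home ball px [[283.69178697 181.92196952]
 [292.24743712 187.49860598]]
[282.5 180. ] 2
```

```bash
python3 -m pendant '{"dp":[[-0.008,0,0],[-0.014,0,0],[-0.016,0,0],[-0.016,0,0]],"rotation":[[0,0,0],[0,0,0],[0,0,0],[0,0,0]]}'; python3 -m pendant '{"dp":[[-0.003,0,0],[-0.005,0,0],[-0.005,0,0]],"rotation":[[0,0,0],[0,0,0],[0,0,0]]}';python3 go.py;  python3 - <<'E'
from h import *
import cv2
im=vision.capture("side")["pixels"][165:265,250:350,::-1]
cv2.imwrite("pics/a3.png",cv2.convertScaleAbs(cv2.resize(im,(500,500),interpolation=cv2.INTER_CUBIC),alpha=1.4,beta=10))
E
```

```text
time: 5.28
tool_pos: [467.1, -22.5, 229.0]
tcp_rot: [3.141, -0.0, 2.913]
contact_force: [1.1, -0.9, -1.0]
grip_width: 0.4
finger_force: 0.0
time: 5.65
tool_pos: [472.0, -23.6, 229.1]
tcp_rot: [3.142, 0.0, 2.913]
contact_force: [-0.7, 0.5, 0.8]
grip_width: 0.1
finger_force: 0.0
t 5.65 press-frame tcp [-48.7  78.  229.1] F [-0.7  0.5  0.8] width 0.1
rotvec tool [0.0001 0.     0.0004]
```

View pics/a3.png

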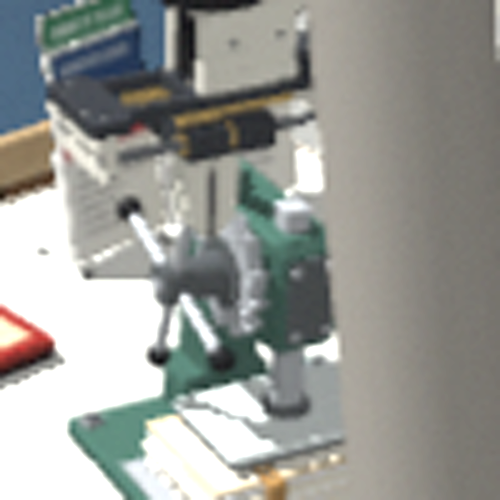

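The fingers now stand in front of the top knob, at about crop (205,190), and there is no contact yet. I'll creep forward until the force rises.

```bash
for i in 1 2; do python3 -m pendant '{"dp":[[-0.002,0,0],[-0.002,0,0]],"rotation":[[0,0,0],[0,0,0]]}' | egrep 'tool_pos|contact'; done; python3 go.py
```

```text
tool_pos: [473.0, -23.8, 229.0]
contact_force: [-4.6, 0.9, 2.7]
tool_pos: [474.9, -24.4, 229.2]
contact_force: [-5.4, 0.9, 3.5]
t 6.2 press-frame tcp [-45.7  78.  229.2] F [-5.4  0.9  3.5] width 0.5
rotvec tool [-0.0002 -0.0017  0.0005]
```

```bash
python3 -m pendant '{"dp":[[-0.005,0,0],[-0.01,0,0],[-0.015,0,0],[-0.02,0,0],[-0.025,0,0],[-0.029,0,0],[-0.031,0,0],[-0.031,0,0]],"rotation":[[0,0,0],[0,0,0],[0,0,0],[0,0,0],[0,0,0],[0,0,0],[0,0,0],[0,0,0]]}'; python3 go.py
python3 - <<'E'
from h import *
import cv2
c=vision.capture("side"); p=(501.7,-110.7,-0.2292)
for th in (0,.3,.42,.49,.56):
    print(th,((proj(c,world(p,[knob(-np.radians(20)+th+k*np.pi/2) for k in (1,2,3)]))-[250,165])*6).round(0).tolist())
im=c["pixels"][165:265,250:350,::-1]
cv2.imwrite("pics/a4.png",cv2.convertScaleAbs(cv2.resize(im,(600,600),interpolation=cv2.INTER_CUBIC),alpha=1.4,beta=10))
E
```

```text
time: 7.2
tool_pos: [506.1, -31.6, 229.1]
tcp_rot: [3.142, 0.0, 2.913]
contact_force: [-3.2, -0.4, 1.0]
grip_width: 0.3
finger_force: 1.4
t 7.2 press-frame tcp [-13.6  78.1 229.1] F [-3.2 -0.4  1. ] width 0.3
rotvec tool [0.0001 0.0004 0.0004]
0 [[154.0, 246.0], [187.0, 421.0], [265.0, 429.0]]
0.3 [[151.0, 275.0], [204.0, 444.0], [269.0, 399.0]]
0.42 [[151.0, 289.0], [211.0, 451.0], [270.0, 385.0]]
0.49 [[151.0, 297.0], [215.0, 454.0], [269.0, 376.0]]
0.56 [[152.0, 305.0], [219.0, 457.0], [269.0, 367.0]]
```

View pics/a4.png

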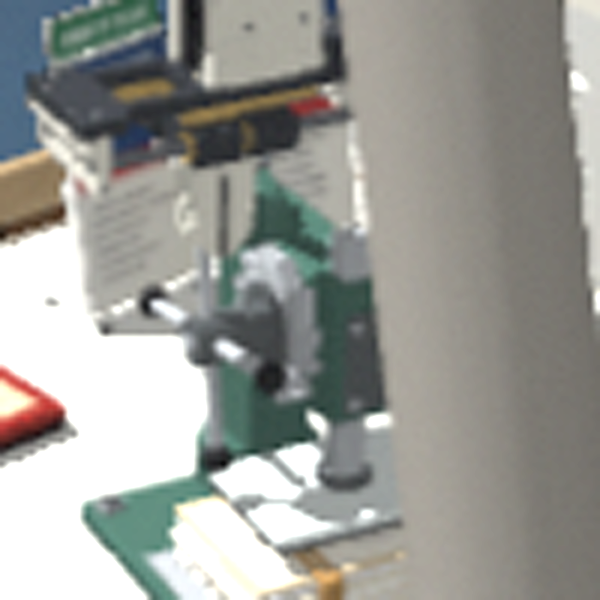

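The knobs sit at rear (152,302), bottom (216,458) and front (269,375), which puts the wheel at about 0.495 rad. I'll back off, lift, and go over to behind the red ball.

```bash
python3 -m pendant '{"dp":[[0.015,0,0],[0.02,0,-0.04],[0.02,0,-0.085],[-0.02,-0.02,-0.1],[-0.07,-0.045,-0.1],[-0.115,-0.045,-0.1],[-0.14,-0.045,-0.1],[-0.14,-0.045,-0.1]],"rotation":[[0,0,0],[0,0,0],[0,0,0],[0,0,0],[0,0,0],[0,0,0],[0,0,0],[0,0,0]]}'; python3 go.py "(125,33,259)" "(44.5,33,259)"
python3 - <<'E'
from h import *
import cv2
c=vision.capture("side"); p=(501.7,-110.7,-0.2292)
print((proj(c,world(p,[[86,33,266],knob(-np.radians(20)+.49)]))-[250,165])*6)
im=c["pixels"][165:265,250:350,::-1]
cv2.imwrite("pics/a5.png",cv2.convertScaleAbs(cv2.resize(im,(600,600),interpolation=cv2.INTER_CUBIC),alpha=1.4,beta=10))
E
```

```text
time: 8.25
tool_pos: [633.4, -107.5, 327.3]
tcp_rot: [3.141, -0.001, 2.913]
contact_force: [0.0, 0.2, -0.8]
grip_width: 0.4
finger_force: 0.0
t 8.25 press-frame tcp [127.6  33.  327.3] F [ 0.   0.2 -0.8] width 0.4
rotvec tool [ 0.0004 -0.0006  0.0003]
(125,33,259) [ 630.9 -107.   259. ] dp m [ 0.0025 -0.      0.0683]
(44.5,33,259) [552.5 -88.7 259. ] dp m [ 0.083  -0.      0.0684]
[[202.15072182 101.53181713]
 [201.4043585  212.41837168]]
```

View pics/a5.png

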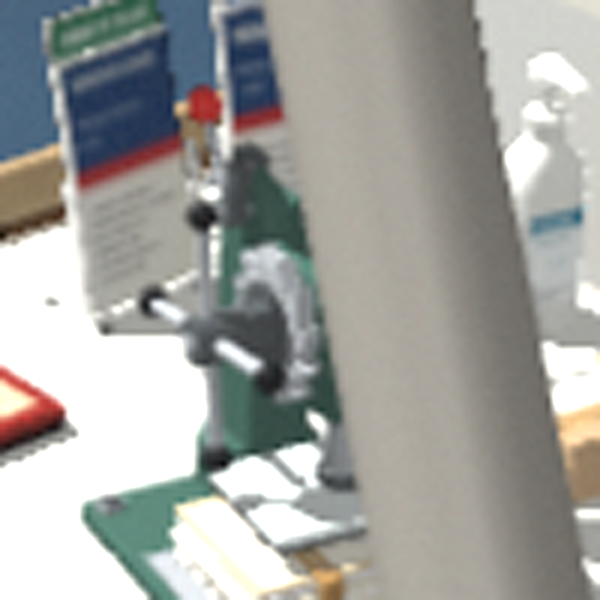

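The red ball at (203,104) is tipped back on its stop as expected, and the top knob is at (202,215). Next I'll go down behind the ball and push it forward.

```bash
python3 -m pendant '{"dp":[[0,0,0.04],[0,0,0.068],[0,0,0.068],[0.01,0,0.068],[0.02,0,0.068],[0.028,0,0.068],[0.036,0,0.068],[0.044,0,0.068]],"rotation":[[0,0,0],[0,0,0],[0,0,0],[0,0,0],[0,0,0],[0,0,0],[0,0,0],[0,0,0]]}'; python3 -m pendant '{"dp":[[0.008,0,0],[0.016,0,0],[0.024,0,0],[0.03,0,0],[0.033,0,0],[0.033,0,0]],"rotation":[[0,0,0],[0,0,0],[0,0,0],[0,0,0],[0,0,0],[0,0,0]]}'; python3 go.py "(46,33,259)" "(130,33,259)"
```

```text
time: 9.3
tool_pos: [588.6, -97.0, 261.2]
tcp_rot: [3.142, -0.0, 2.913]
contact_force: [0.8, -0.7, 0.1]
grip_width: 0.6
finger_force: 0.0
time: 10.05
tool_pos: [557.1, -89.6, 261.2]
tcp_rot: [3.141, 0.0, 2.913]
contact_force: [0.5, -0.4, -0.6]
grip_width: 0.0
finger_force: 0.0
t 10.05 press-frame tcp [ 49.1  33.1 261.2] F [ 0.5 -0.4 -0.6] width 0.0
rotvec tool [0.0001 0.0003 0.0004]
(46,33,259) [554. -89. 259.] dp m [ 0.0031 -0.0001  0.0022]
(130,33,259) [ 635.8 -108.1  259. ] dp m [-0.0809 -0.0001  0.0022]
```

Back away behind the ball, lift, and move off clear of the press's left side for an unobstructed view.

```bash
python3 -m pendant '{"dp":[[-0.02,0,0],[-0.03,0,-0.04],[-0.03,0,-0.09],[-0.02,0.03,-0.11],[0.01,0.08,-0.11],[0.04,0.13,-0.11],[0.07,0.18,-0.11],[0.1,0.23,-0.11]],"rotation":[[0,0,0],[0,0,0],[0,0,0],[0,0,0],[0,0,0],[0,0,0],[0,0,0],[0,0,0]]}'; python3 -m pendant '{"dp":[[0.03,0.05,0],[0.06,0.1,0],[0.09,0.15,0],[0.12,0.2,0],[0.15,0.25,0],[0.15,0.25,0]],"rotation":[[0,0,0],[0,0,0],[0,0,0],[0,0,0],[0,0,0],[0,0,0]]}'
python3 - <<'E'
from h import *
import cv2
out=[]; p=(501.7,-110.7,-0.2292)
for n,(x,y) in {"side":(300,225),"top":(315,215)}.items():
    c=vision.capture(n); o=[x-50,y-50]
    def ball(t): a=-.434+t; return [50+62*np.sin(a),33,215+62*np.cos(a)]
    for t in (0,.1,.2): print(n,"pawl",t,((proj(c,world(p,ball(t)))-o)*4).round(1))
    for t in (.42,.49,.56): print(n,"wheel",t,((proj(c,world(p,[knob(-np.radians(20)+t+k*np.pi/2) for k in range(4)]))-o)*4).round(0).tolist())
    im=c["pixels"]; i=im.astype(int); m=(i[...,0]>140)&(i[...,1]<90)&(i[...,2]<90); k=np.zeros_like(m);k[y-50:y,x-25:x+15]=1; m&=k
    print("red",((np.argwhere(m).mean(0)[::-1]-o)*4).round(1),m.sum())
    out.append(cv2.resize(im[y-50:y+50,x-50:x+50,::-1],(400,400),interpolation=cv2.INTER_CUBIC))
cv2.imwrite("pics/a6.png",cv2.convertScaleAbs(np.hstack(out),alpha=1.4,beta=10))
E
```

```text
time: 11.05
tool_pos: [511.3, 158.7, 371.2]
tcp_rot: [3.141, 0.0, 2.913]
contact_force: [1.9, -0.2, -0.3]
grip_width: 0.4
finger_force: 0.0
time: 11.8
tool_pos: [420.6, 438.1, 370.0]
tcp_rot: [-3.141, -0.001, 2.918]
contact_force: [0.6, -1.0, -0.7]
grip_width: 0.6
finger_force: 0.0
side pawl 0 [[169.   49.8]]
side pawl 0.1 [[165.8  44.6]]
side pawl 0.2 [[162.5  40. ]]
side wheel 0.42 [[137.0, 103.0], [100.0, 153.0], [140.0, 261.0], [180.0, 216.0]]
side wheel 0.49 [[134.0, 102.0], [101.0, 158.0], [143.0, 263.0], [180.0, 211.0]]
side wheel 0.56 [[132.0, 100.0], [101.0, 164.0], [146.0, 265.0], [179.0, 205.0]]
red [163.6  44.4] 18
top pawl 0 [[192.6 151.8]]
top pawl 0.1 [[194.6 143.3]]
top pawl 0.2 [[196.5 134.6]]
top wheel 0.42 [[124.0, 178.0], [141.0, 104.0], [118.0, 210.0], [101.0, 288.0]]
top wheel 0.49 [[126.0, 172.0], [141.0, 105.0], [117.0, 216.0], [101.0, 287.0]]
top wheel 0.56 [[127.0, 165.0], [140.0, 107.0], [115.0, 222.0], [101.0, 286.0]]
red [189.4 143. ] 25
```

View pics/a6.png

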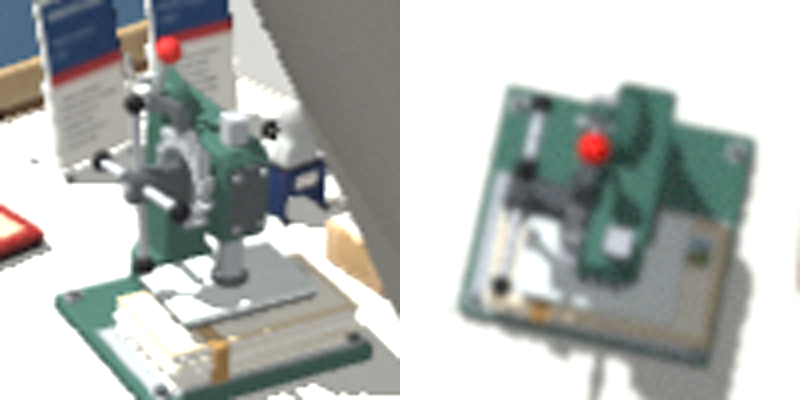

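The pictures show the ball at about side (168,49) and top (193,148), close to home. I'll compare its pixels with the start pictures using the same mask.

Run:
```python
from h import *
import cv2
for n,(x,y) in {"side":(292,188),"top":(313,202)}.items():
    for nm,im in (("before",cv2.imread(f"pics/{n}0.png")[:,:,::-1]),("now",vision.capture(n)["pixels"])):
        i=im[y-9:y+9,x-9:x+9].astype(float); w=np.clip(i[...,0]-np.maximum(i[...,1],i[...,2])-50,0,None)
        if n=="side": w[:, :]*=1
        Y,X=np.mgrid[:18,:18]; print(n,nm,(w*X).sum()/w.sum()+x-9,(w*Y).sum()/w.sum()+y-9,w.sum())
```

```text
side before 292.15568181818185 187.64204545454547 880.0
side now 291.60821412090445 186.18827872634978 2167.0
top before 312.6904850055535 201.5116623472788 2701.0
top now 312.75758683729435 201.22084095063985 2735.0
```

In the top view the ball is within 0.3 px of its start position, about 0.013 rad, so the pawl is fully home. The wheel is one notch back and the robot is clear of everything. Handing in.

```bash
python3 -c "
from plant import workorder
print(workorder.close_job())"
```

```text
the job is handed in; nothing more can be done
None
```

The press is eased one notch (wheel at about 0.49 rad, read from the pictures), the pawl is back home to within about 0.02 rad, and the job was handed in at about 12 s with the arm clear; no verdict came back.

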